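# Check the thickness of a mini-module in the bench micrometer

### The arm

A 6-joint arm with a two-finger parallel gripper is mounted at the origin on the work surface. World frame = base frame: x ahead of the robot, y to its left, z up, the work surface at z = 0. Lengths are in m, angles in degrees, forces in N, time in s.
With the tool pointing down it reaches from about 0.375 to 0.9 m from the base axis. Payload 3.1 kg.
Tool frame: the origin (TCP) lies at the very end of the fingers, on their centre line; the grasp point (between the pads) lies behind it (bot.grip_depth is the z of the grasp point in the tool frame, in m); z points along the fingers, y is the direction in which the jaws open and shut (so a half turn about z gives the same grasp; the last joint's range is limited). The gripper opens to 87 mm and grips with 3 to 60 N. Pads are 19 mm wide; open, the fingers measure 117 mm over their backs; the gripper's body (75 mm by 190 mm) begins 51 mm behind the grasp point.
Start: joints at [57.611, 30.224, 82.088, -0, 67.689, -10.227], TCP at [0.236, 0.579, 0.198] pointing down, gripper open.
Joint ranges: [-176.69, 176.69], [-43.24, 126.21], [12.49, 139.97], [-82, 262], [0, 151.66], [-163.58, 163.58]. Speed limits (degrees/s): [159.86, 159.86, 180, 180, 180, 180].

### API

Orientations are given as a 3x3 rotation matrix whose columns are the frame's x, y, z axes.
In Python, from rig import bot, vision gives the robot as it stands. The module is installed in compiled form; this text tells all that it offers.
- The arm moves only by the shell command python3 -m jog 'ROWS'. ROWS is JSON, a list of rows, each a list of 3 entries, a list of its own where there are three numbers: the shift along the tool's x, y, z in mm, then the turn, a rotation vector about the tool's x, y, z in degrees, then the closure, from 0 (fully open) to 1 (shut). In form: [[[dx, dy, dz], [wx, wy, wz], fingers], ...]. A call has 1 to 12 rows; each row is the pose to reach, as a shift and turn from the pose commanded when the call began, along the tool's axes at that moment; what a row does not reach only later rows make up. A row lasts 1/12 s, in which the tool goes at most 41.7 mm and 7.16 degrees, less where a joint would pass 70% of its speed; a pose out of reach is approached as far as the arm can. A call with a gripper value outside its range is refused whole. The fingers move at their own pace and stop on an object; the grip force is fixed at half the most. Time passes only in rows, so rows that repeat a pose let the fingers close. It gives the time, the measured TCP pose, the force and the opening at its end, in the units of the state.
- bot.read_state(): the state, without advancing time (a new reading comes with each control period).
- vision.capture(name): name is "scene" or "top" or "wrist"; returns the picture (420x560x3 uint8, red, green, blue); there is no depth.
- vision.camera_info(name): a dict with "intrinsics" (3x3 intrinsics, pixels), "dist" ([k1, k2, p1, p2, k3] as OpenCV has them; the pictures are not rectified), "camera_from_world" (4x4, takes a point from world to camera coordinates); the wrist camera has in their place "mount" (4x4, takes a point from camera to tool coordinates, whose origin is the TCP and whose axes are the flange's). Camera axes: x right, y up, looking along -z (the intrinsics and any distortion apply to the point x, -y, -z); pixel columns grow to the right and rows downward; lengths in m; the calibration is good to about 2 mm. A picture is of the moment at which its call begins: read the wrist's pose just before it. camera_info takes no time and is no camera call.
- bot.hand_in(): hands the job in, once; it reports no verdict.
The state is a dict: "time_s": time; "joint_positions": joint angles; "qvel": joint speeds; "tau": joint torques, N m; "position": TCP position; "tcp_rot": TCP orientation; "force": force on the tool from outside, world axes, zero at the start; "moment": the same for the moment, N m; "opening": opening from 0.0 (shut) to 1.0 (fully open).
Only numpy, scipy, OpenCV 4.12 (cv2) and the standard library are available. Lean on these libraries where they do the work, as an engineer would, in place of code of your own. Each camera call takes 0.05 s, during which the arm holds its last target. There are 200 camera calls.

### The job

Measure the thickness of the blue-celled mini-module: lay it flat on the micrometer's sloping rest with its bare glass end between the jaws, up against the brass end stop and along the two brass lower lips, and let go. Then turn the micrometer's ratchet thimble clockwise until it grips the glass and clearly slips, by about a quarter turn, and leave it clamped like that. The module is glass, so do not let it drop, and leave the other things on the bench where they are.

Things in the scene. Friction and masses are not known exactly. Their poses are not given: they have to be found in the camera images.
- blue_center (a point): centre (half-way up) of the blue-celled mini-module, the one to measure: loose glass laminate 130 x 60 x 8 mm, about 0.16 kg. +x points along its length to the bare glass end (no cell on the last 45 mm), z out of its cell side. It starts cell side up. Best gripped across its 60 mm width 30 mm from the centre towards the terminal block (-x): the hand then clears the thimble by 70 mm
- module_blue: the same blue mini-module, origin on its underside at the centre: white back, dark blue cell 62 x 50 mm; at its -x end, 54 mm from the middle, a black terminal block (16 mm long, 30 wide) stands 12 mm above the glass
- blue_bare_end (a point): middle of the bare glass end face of the blue mini-module, 65 mm from its centre along +x, half-way up its thickness
- carrier_blue: the fixed black carrier with cork pads, 96 x 40 mm, 22 mm high, on which the blue mini-module starts (long edges overhang by about 10 mm, ends by 17 mm); origin at the centre of its underside
- rest: micrometer's sloping work rest, fixed, 130 mm above the bench. Origin at the centre of the anvil face, flush with the flat top. z: square out of the rest, 35 degrees from vertical, leaning roughly towards the robot; x: up the slope; y: to the micrometer's spine. Plate 6 mm thick, x -22 to 22, y -87 to 26 mm, a 10 mm square bar beneath. A seated module has +x along y, z along z, centre at (0, -40, 4) mm
- end_stop (a point): middle of the face of the brass end stop that the module's bare end meets: 25 mm from the rest's origin along its y, 4 mm above its top; the stop is 5 mm high
- lower_lips (a point): on the inner faces of the two brass lower lips, midway between them (x = -30, y = -13.5, z = 4 mm in the rest's frame); each is 5 mm high, 18 mm long, centred at y = 8 and y = -35 mm; the module's long edge rests on them
- stand: the micrometer's fixed stand; origin on the bench below the rest's origin, axes as the rest's but level. Foot 135 mm square, 22 mm high, from y -18 to 118 mm; a post at y = 84 mm, 155 mm high. The light grey C-shaped frame (spine at y 35 to 53 mm from the anvil), its display and the stand all lie on the +y side; the throat is open to -y
- spindle: the spindle's end, a steel rod 8 mm in diameter on the rest's z axis; origin at the middle of its measuring face. It hangs 11.5 to 14 mm above the rest at the start, below the frame's upper arm (14 mm wide, from y = -10 mm, underside 26 mm above the rest), so the module is slid in under it along +y
- feed (a joint): advance of the spindle towards the anvil, m: the opening between spindle and rest is 0.014 minus this; starts between 0 and 0.0025
- thimble_grip (a point): point to grip on the thimble's axis, 105 mm above the rest along its z. The ratchet thimble is a dark knurled sleeve with an orange ring, 22 mm diameter, 80 to 130 mm above the rest, free end up along the rest's z. It does not move along its axis. Below it: the narrower steel drum and sleeve (20 mm), then the frame's upper arm (26 to 48 mm)
- thimble (a joint): slip of the ratchet, rad: 0 at the start, grows only while it slips. Turning the thimble clockwise, seen from its free end, drives the spindle down 10 mm a turn (0.03 N m). With the spindle blocked on the glass it slips at 0.05 N m (about 14 N on the glass) and turns alone without harm; the spindle stays clamped when it is let go
- module_black: loose bystander: a mini-module like the blue one but with a black cell, on a carrier of its own; origin on its underside at the centre
- module_amber: loose bystander: a mini-module like the blue one but with a copper-brown cell, on a carrier of its own; origin on its underside at the centre
- pyranometer: loose bystander, not to be disturbed; origin at the centre of its underside: white round sensor with a glass dome, 104 mm diameter, 96 mm high
- mouse: loose bystander, not to be disturbed; origin at the centre of its underside: black computer mouse 108 x 62 x 34 mm
- spirit_level: loose bystander, not to be disturbed; origin at the centre of its underside: yellow spirit level 150 x 18 x 36 mm, long in x
- screwdriver: loose bystander, not to be disturbed; origin at the centre of its underside: blue-handled screwdriver 180 mm long, 26 mm thick, lying along x
- post_holder: loose bystander, not to be disturbed; origin at the centre of its underside: black optical post holder, foot 44 mm diameter, 48 mm high, among the modules
- lens_jar: loose bystander, not to be disturbed; origin at the centre of its underside: brown jar with white lid, 62 mm diameter, 76 mm high
Things that resemble listed ones, but are neither listed nor needed, are in the scene too. Leave any pink look-alike of the module_blue alone.

How it is judged (in metres and radians):
On the way, in this order (a step that is already met when the one before it is completed fails the run):
1. the blue mini-module lies flat on the rest, bare end in the jaws against the end stop, within 6 mm of the lower lips, let go (x of blue_center in the frame of rest between -0.006 and 0.006 m and z of blue_center in the frame of rest between 0.0015 and 0.0065 m and y of blue_bare_end in the frame of rest between 0.018 and 0.0275 m and x of blue_bare_end in the frame of rest between -0.006 and 0.006 m and z of blue_bare_end in the frame of rest between 0.0015 and 0.0065 m and angle between the z axis of blue_center and the z axis of rest, either way round below 0.06 rad and contact force between the fingers and module_blue below 0.1 N), for 0.2 s.
2. the spindle presses on the module and the ratchet has slipped by 0.5 rad (x of blue_center in the frame of rest between -0.006 and 0.006 m and z of blue_center in the frame of rest between 0.0015 and 0.0065 m and y of blue_bare_end in the frame of rest between 0.018 and 0.0275 m and x of blue_bare_end in the frame of rest between -0.006 and 0.006 m and z of blue_bare_end in the frame of rest between 0.0015 and 0.0065 m and angle between the z axis of blue_center and the z axis of rest, either way round below 0.06 rad and value of joint thimble above 0.5 rad and contact force between spindle and module_blue above 4 N), for 0.1 s.
At the end, for the whole second after the job is handed in: The blue mini-module lies flat (within 0.06 rad and 2.5 mm) on the rest, bare end within 7 mm of the end stop and centred within 6 mm across the slope, at rest and let go; the spindle still presses on it with more than 4 N and the ratchet has slipped by more than 0.5 rad (all of step 2 and contact force between the fingers and module_blue below 0.1 N and linear speed of module_blue below 0.01 m/s); the robot touches nothing.
It fails at once if the glass module is dropped (moves faster than 0.35 m/s while the fingers do not hold it) (linear speed of module_blue above 0.35 m/s and contact force between the fingers and module_blue below 0.1 N).
It fails at once if another mini-module is moved by more than 20 mm (distance of any of module_black, module_amber from where it was at the start of the episode above 0.02 m).
It fails at once if the pyranometer is moved by more than 20 mm (distance of pyranometer from where it was at the start of the episode above 0.02 m).
It fails at once if the mouse, spirit level, screwdriver, post holder or jar is moved by more than 30 mm (distance of any of mouse, spirit_level, screwdriver, post_holder, lens_jar from where it was at the start of the episode above 0.03 m).
It also fails if it takes over 64 s, if anything falls off the work surface, if the arm or the gripper's body presses on something with over 40 N, if the wrist force passes 120 N, or if a joint passes its speed limit or range.

## Working session

There is one attempt and no reset: what is moved stays moved. The work goes in short steps, Python scripts to look and compute and a shell command to move; the robot and the scene stay as the last step left them, time stands still between calls to the robot, and variables do not carry over. Pictures are saved under pics/ and viewed, about 8 in all and at most 12, crops included, and the job is handed in when it is done.

```bash
mkdir -p pics; python3 - <<'E'
from rig import bot, vision
import cv2,numpy as np
for n in("scene","top"):
    cv2.imwrite(f"pics/{n}0.png",cv2.cvtColor(vision.capture(n),cv2.COLOR_RGB2BGR))
    i=vision.camera_info(n);print(n,{k:np.round(v,3).tolist() for k,v in i.items()})
print({k:np.round(v,3).tolist() for k,v in vision.camera_info("wrist").items()},bot.grip_depth)
s=bot.read_state();print(s)
E
```

```text
scene {'intrinsics': [[421.427, 0.0, 281.419], [0.0, 421.427, 208.966], [0.0, 0.0, 1.0]], 'dist': [0.026, 0.0, 0.0, 0.0, 0.0], 'camera_from_world': [[-0.848, 0.529, 0.007, 0.516], [-0.331, -0.541, 0.773, 0.009], [0.413, 0.653, 0.635, -1.519], [0.0, 0.0, 0.0, 1.0]]}
top {'intrinsics': [[482.093, 0.0, 281.087], [0.0, 482.093, 208.878], [0.0, 0.0, 1.0]], 'dist': [-0.143, 0.0, 0.0, 0.0, 0.0], 'camera_from_world': [[-0.0, -1.0, -0.023, -0.103], [0.991, -0.003, 0.133, -0.57], [-0.133, -0.023, 0.991, -1.225], [0.0, 0.0, 0.0, 1.0]]}
{'intrinsics': [[308.45, 0.0, 280.983], [0.0, 308.45, 209.56], [0.0, 0.0, 1.0]], 'dist': [0.021, 0.0, 0.0, 0.0, 0.0], 'mount': [[-0.001, 0.97, 0.245, 0.067], [1.0, 0.001, 0.001, -0.0], [0.0, 0.245, -0.97, -0.187], [0.0, 0.0, 0.0, 1.0]]} -0.0187
{'time_s': 0.1, 'joint_positions': array([ 5.76108135e+01,  3.02735309e+01,  8.21494757e+01, -2.58769974e-03,
        6.76896763e+01, -1.02286751e+01]), 'qvel': array([-0.01951955, -0.15661068, -0.10090868,  0.00852293,  0.04311168,
       -0.04786229]), 'tau': array([-5.43570950e-04, -4.40990639e+01, -1.77149481e+01,  6.34587253e-02,
        5.34178305e-02, -5.27475595e-05]), 'position': array([0.23536258, 0.57821923, 0.19726831]), 'tcp_rot': array([[-9.26137101e-01,  3.77185675e-01, -1.01820736e-03],
       [ 3.77186923e-01,  9.26135623e-01, -1.68310929e-03],
       [ 3.08153396e-04, -1.94284446e-03, -9.99998065e-01]]), 'force': array([-0.21636728, -0.04598601,  0.23297419]), 'moment': array([-0.00471384, -0.08018037, -0.01772612]), 'opening': 1.0008687368031342}
```

View pics/top0.png

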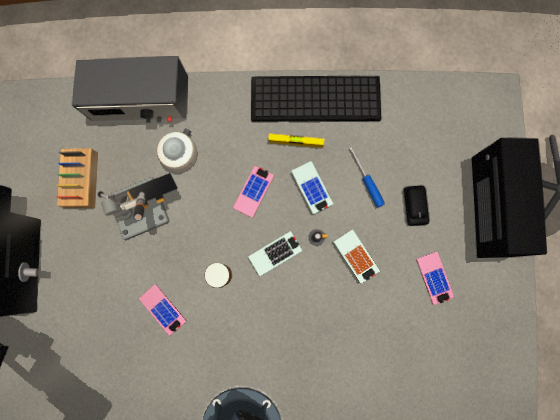

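View pics/scene0.png

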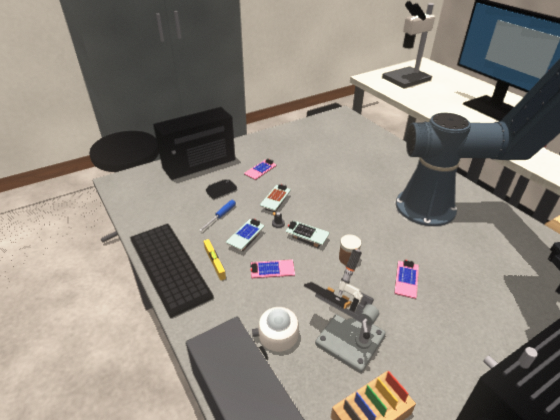

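The white-backed blue module is at top (312,188), with its block at (322,209) and bare end at (302,167). The pink look-alikes are at (254,191), (163,309) and (435,278). The micrometer is at about (140,205). I'll enlarge crops to confirm.

```bash
python3 - <<'E'
import cv2,numpy as np
t=cv2.imread("pics/top0.png");s=cv2.imread("pics/scene0.png")
a=cv2.resize(t[150:225,275:350],(400,400),interpolation=cv2.INTER_CUBIC)
b=cv2.resize(t[165:245,100:180],(400,400),interpolation=cv2.INTER_CUBIC)
cv2.imwrite("pics/crop1.png",np.hstack([a,b]))
cv2.imwrite("pics/crop2.png",cv2.resize(s[235:375,295:395],None,fx=5,fy=4.28,interpolation=cv2.INTER_CUBIC))
E
```

```text
(no output)
```

View pics/crop1.png

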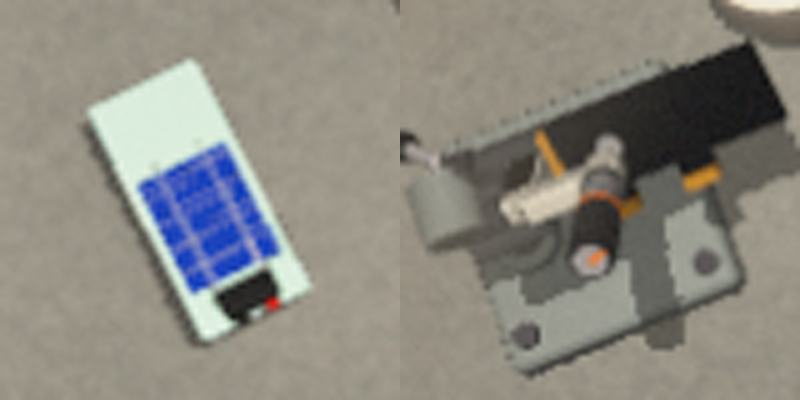

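View pics/crop2.png

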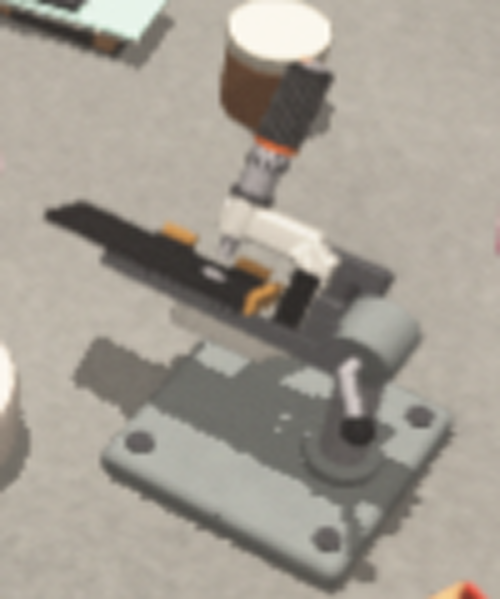

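The crop confirms the target: white back, blue cell, block toward the robot. The micrometer's plate, foot and thimble are all visible, so I'll fit the poses from both views.

```bash
cat > h.py <<'E'
from rig import bot, vision
import cv2,numpy as np
from scipy.optimize import least_squares
from scipy.spatial.transform import Rotation as R
F=np.diag([1.,-1,-1])
def cam(n,st=None):
    i=vision.camera_info(n)
    if n=="wrist":
        T=np.eye(4);T[:3,:3]=st["tcp_rot"];T[:3,3]=st["position"]
        M=np.linalg.inv(T@np.array(i["mount"]))
    else: M=np.array(i["camera_from_world"])
    return np.array(i["intrinsics"]),np.array(i["dist"]),F@M[:3,:3],F@M[:3,3]
def proj(c,P):
    K,d,r,t=c
    return cv2.projectPoints(np.array(P,float).reshape(-1,1,3),cv2.Rodrigues(r)[0],t,K,d)[0].reshape(-1,2)
def rest_R(yaw): return R.from_euler("ZY",[yaw,-np.radians(35)]).as_matrix()
def rest_pts(p,P): return np.array([p[0],p[1],.130])+np.array(P)@rest_R(p[2]).T
def stand_pts(p,P): return np.array([p[0],p[1],0])+np.array(P)@R.from_euler("z",p[2]).as_matrix().T
def mod_pts(p,P,z=.022): return np.array([p[0],p[1],z])+np.array(P)@R.from_euler("z",p[2]).as_matrix().T
def delta(p,Rt):
    """shift mm / rotvec deg from the current pose to tcp p,Rt, in tool axes"""
    s=bot.read_state();r=s["tcp_rot"]
    return np.round(r.T@(np.array(p)-s["position"])*1000,1),np.round(np.degrees(R.from_matrix(r.T@Rt).as_rotvec()),2)
E
python3 - <<'E'
from h import *
ct,cs=cam("top"),cam("scene")
corn=[[.065,.03,.008],[.065,-.03,.008],[-.065,-.03,.008],[-.065,.03,.008]]
px=np.array([[291.9,170.6],[311.2,161.25],[333.5,204],[313,214.7]])
f=lambda p:(proj(ct,mod_pts(p,corn))-px).ravel()
r=least_squares(f,[.6,-.17,.4]);print("mod",r.x,r.fun.round(1))
S=[[-.0675,.118,.022],[-.0675,-.018,.022],[.0675,.118,.022]]
Spx=[[126,240],[168.4,223],[108,196]]
Rp=[[.022,-.087,0],[-.022,-.087,0],[0,0,.13]];Rpx=[[171,173],[177.4,188],[139,216.6]]
S2=[[.0675,-.018,.022],[.0675,.118,.022],[-.0675,.118,.022]];S2px=[[316,342.5],[362,371.7],[385,332]]
R2=[[.022,-.087,0],[0,0,.13]];R2px=[[304.6,284.5],[356,251.8]]
def g(p): return np.concatenate([proj(ct,stand_pts(p,S))-Spx,proj(ct,rest_pts(p,Rp))-Rpx,proj(cs,stand_pts(p,S2))-S2px,proj(cs,rest_pts(p,R2))-R2px]).ravel()
r2=least_squares(g,[.55,.25,.4],loss="soft_l1");print("rest",r2.x,g(r2.x).reshape(-1,2).round(1).tolist())
m=r.x;c,s=np.cos(m[2]),np.sin(m[2])
Rt=np.array([[c,s,0],[s,-c,0],[0,0,-1]])
p=[m[0]-.03*c,m[1]-.03*s,.15];print("above pick",p,delta(p,Rt))
E
```

```text
mod [ 0.62747682 -0.18639899  0.45204264] [-0.5  0.2  0.4 -0.2  0.   0.4  0.1 -0.4]
rest [0.59652642 0.23979312 0.3917727 ] [[-3.4, -0.2], [0.3, -2.4], [-1.5, -1.8], [-0.9, -0.4], [0.2, -0.3], [-0.6, -0.5], [-1.6, -3.0], [1.0, -2.7], [2.0, -2.4], [-0.4, -1.3], [1.3, -2.1]]
above pick [np.float64(0.6004901216157905), np.float64(-0.19950310491470585), 0.15] (array([-631.5, -582.5,   48.2]), array([-8.0000e-02,  1.2000e-01,  1.3194e+02]))
```

```bash
python3 -m jog '[[[0,0,-40],[0,0,0],0],[[0,0,-80],[0,0,0],0],[[0,0,-110],[0,0,7],0],[[-30,-28,-110],[0,0,14],0],[[-60,-56,-110],[0,0,21],0],[[-90,-84,-110],[0,0,28],0],[[-120,-112,-110],[0,0,35],0],[[-150,-140,-110],[0,0,42],0],[[-180,-168,-110],[0,0,49],0],[[-210,-196,-110],[0,0,56],0],[[-240,-224,-110],[0,0,63],0],[[-270,-252,-110],[0,0,70],0]]'
python3 - <<'E'
from h import *
m=[.62748,-.1864,.45204];c,s=np.cos(m[2]),np.sin(m[2])
print(delta([m[0]-.03*c,m[1]-.03*s,.22],np.array([[c,s,0],[s,-c,0],[0,0,-1]])))
E
```

```text
time_s: 1.1
position: [0.3907, 0.2417, 0.3079]
tcp_rot: [[0.043, 0.999, -0.0], [0.999, -0.043, -0.0], [-0.0, -0.0, -1.0]]
force: [0.5, -0.5, -0.5]
opening: 1.001
(array([-431.7,  228.8,   87.9]), array([-2.000e-02,  2.000e-02,  6.161e+01]))
```

```bash
python3 -m jog '[[[-36,19,8],[0,0,5],0],[[-72,38,15],[0,0,10],0],[[-108,57,22],[0,0,15],0],[[-144,76,30],[0,0,20],0],[[-180,95,37],[0,0,26],0],[[-216,114,44],[0,0,31],0],[[-252,134,51],[0,0,36],0],[[-288,153,59],[0,0,41],0],[[-324,172,66],[0,0,46],0],[[-360,190,73],[0,0,51],0],[[-396,210,80],[0,0,57],0],[[-431.7,228.8,87.9],[0,0,61.6],0]]'
python3 -m jog '[[[0,0,0],[0,0,0],0],[[0,0,0],[0,0,0],0]]'
python3 - <<'E'
from h import *
s=bot.read_state();cv2.imwrite("pics/w1.png",cv2.cvtColor(vision.capture("wrist"),cv2.COLOR_RGB2BGR))
print(s["position"],s["tcp_rot"],s["joint_positions"])
E
```

```text
time_s: 2.1
position: [0.6034, -0.1984, 0.2195]
tcp_rot: [[0.899, 0.437, -0.001], [0.437, -0.899, 0.0], [-0.0, -0.001, -1.0]]
force: [0.5, 0.2, 0.5]
opening: 0.996
time_s: 2.27
position: [0.6028, -0.1985, 0.2183]
tcp_rot: [[0.898, 0.44, -0.002], [0.44, -0.898, 0.001], [-0.002, -0.002, -1.0]]
force: [-0.5, 0.7, -0.4]
opening: 0.999
[ 0.6028252  -0.19848392  0.21832468] [[ 0.89821557  0.43954886 -0.00236214]
 [ 0.43955253 -0.89821589  0.00133774]
 [-0.00153371 -0.00223986 -0.99999632]] [-2.82988466e+01  2.98751168e+01  7.92054563e+01  3.51573046e-03
  7.10749286e+01  3.56247396e+01]
```

View pics/w1.png

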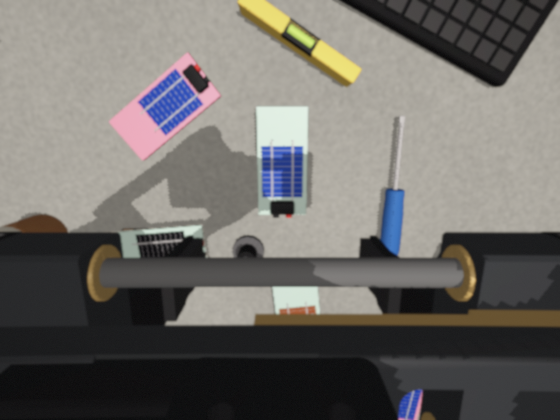

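The module is square in the wrist view, with corners near (257,107), (308,107), (307,215) and (259,215) and the block toward the hand.

```bash
python3 - <<'E'
from h import *
s=bot.read_state();cw=cam("wrist",s)
corn=[[.065,.03,.008],[.065,-.03,.008],[-.065,-.03,.008],[-.065,.03,.008]]
px=np.array([[257,107],[308.3,107],[307,214.5],[259,214.5]])
m0=[.62748,-.1864,.45204];print(proj(cw,mod_pts(m0,corn)).round(1).tolist())
f=lambda p:(proj(cw,mod_pts(p,corn))-px).ravel()
r=least_squares(f,m0);print(r.x,r.fun.round(1))
m=r.x;c,s=np.cos(m[2]),np.sin(m[2])
print(delta([m[0]-.03*c,m[1]-.03*s,.011],np.array([[c,s,0],[s,-c,0],[0,0,-1]])))
E
```

```text
[[257.3, 107.6], [309.2, 107.8], [306.4, 216.2], [258.9, 216.0]]
[ 0.62859956 -0.18568263  0.46003435] [-0.3 -0.4  0.4 -0.6 -0.3  0.5  0.2  0.7]
(array([ -1.2,   2.4, 207.9]), array([-0.16,  0.08, -0.18]))
```

```bash
python3 -m jog '[[[-1.2,2.4,35],[0,0,-0.2],0],[[-1.2,2.4,70],[0,0,-0.2],0],[[-1.2,2.4,105],[0,0,-0.2],0],[[-1.2,2.4,140],[0,0,-0.2],0],[[-1.2,2.4,170],[0,0,-0.2],0],[[-1.2,2.4,190],[0,0,-0.2],0],[[-1.2,2.4,202],[0,0,-0.2],0],[[-1.2,2.4,206],[0,0,-0.2],0],[[-1.2,2.4,206],[0,0,-0.2],0],[[-1.2,2.4,206],[0,0,-0.2],0.15],[[-1.2,2.4,206],[0,0,-0.2],0.25],[[-1.2,2.4,206],[0,0,-0.2],0.32]]'
python3 -m jog '[[[0,0,0],[0,0,0],0.5],[[0,0,0],[0,0,0],0.6],[[0,0,0],[0,0,0],0.6],[[0,0,0],[0,0,0],0.6],[[0,0,0],[0,0,0],0.6],[[0,0,0],[0,0,0],0.6]]'
```

```text
time_s: 3.32
position: [0.6042, -0.1996, 0.0161]
tcp_rot: [[0.895, 0.445, 0.003], [0.445, -0.895, -0.002], [0.002, 0.003, -1.0]]
force: [0.4, 0.9, -1.1]
opening: 0.86
time_s: 3.82
position: [0.603, -0.1991, 0.0142]
tcp_rot: [[0.895, 0.445, -0.0], [0.445, -0.895, 0.0], [-0.0, -0.0, -1.0]]
force: [-0.0, 0.3, -0.1]
opening: 0.435
```

```bash
python3 - <<'E'
from h import *
a=vision.capture("wrist");b=vision.capture("scene")[190:270,190:310]
a=cv2.resize(a[0:300],(560,300));b=cv2.resize(b,(450,300),interpolation=cv2.INTER_CUBIC)
b=cv2.resize(b,(240,160));o=np.zeros((300,800,3),np.uint8);o[:,:560]=a;o[:160,560:]=b
cv2.imwrite("pics/w2.png",cv2.cvtColor(o,cv2.COLOR_RGB2BGR));print(bot.read_state()["opening"])
E
```

```text
0.4106232611853064
```

View pics/w2.png

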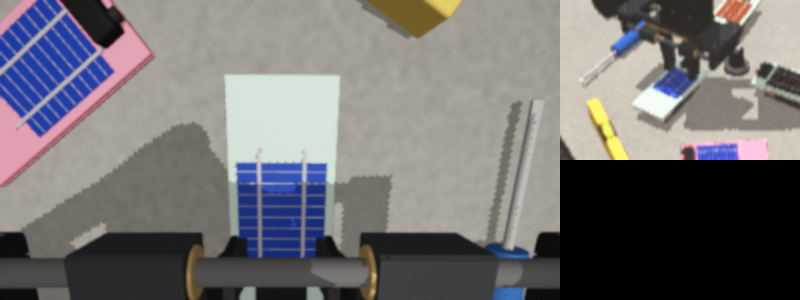

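The fingers read 0.41 open at the module's edges, which is less than 60 mm. I'll project the expected points and check whether the fingers keep closing.

```bash
python3 -m jog '[[[0,0,0],[0,0,0],0.65],[[0,0,0],[0,0,0],0.7],[[0,0,0],[0,0,0],0.7]]'
python3 - <<'E'
from h import *
s=bot.read_state();cw=cam("wrist",s)
m=[.6286,-.18568,.46]
print(proj(cw,mod_pts(m,[[.065,.03,.008],[.065,-.03,.008],[-.03,.03,.008],[-.03,-.03,.008]])).round(),s["force"],s["opening"])
T=s["tcp_rot"];tp=[[0,y,z] for z in(0,-.03,-.05) for y in(.018,-.018,.03,-.03)]
print(proj(cw,s["position"]+np.array(tp)@T.T).round().tolist())
E
```

```text
time_s: 4.17
position: [0.603, -0.1991, 0.0142]
tcp_rot: [[0.895, 0.445, -0.0], [0.445, -0.895, 0.0], [-0.0, -0.0, -1.0]]
force: [0.7, 0.3, -0.6]
opening: 0.322
[[221.  75.]
 [338.  75.]
 [229. 249.]
 [331. 249.]] [ 0.700232    0.27040954 -0.56521699] 0.32243648935759733
[[309.0, 238.0], [253.0, 238.0], [328.0, 238.0], [234.0, 238.0], [314.0, 256.0], [248.0, 256.0], [336.0, 256.0], [226.0, 256.0], [319.0, 273.0], [244.0, 273.0], [343.0, 273.0], [219.0, 273.0]]
```

```bash
python3 - <<'E'
from h import *
a=vision.capture("wrist")[150:290,190:370];b=vision.capture("scene")[190:260,215:285]
a=cv2.resize(a,(540,420),interpolation=cv2.INTER_CUBIC);b=cv2.resize(b,(260,260),interpolation=cv2.INTER_CUBIC)
o=np.zeros((420,800,3),np.uint8);o[:,:540]=a;o[:260,540:]=b
cv2.imwrite("pics/w3.png",cv2.cvtColor(o,cv2.COLOR_RGB2BGR));print(bot.read_state()["opening"])
E
```

```text
0.3062427867758582
```

View pics/w3.png

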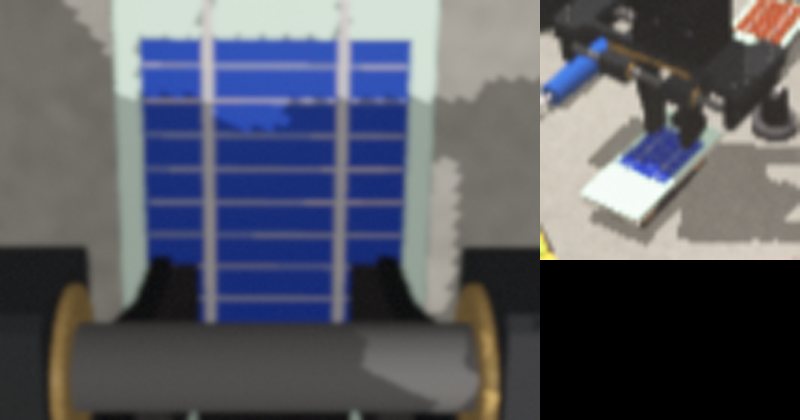

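The fingers overlap the glass from above and aren't at its sides. I'll check the real fingertip height by projecting into the scene and wrist views.

```bash
python3 - <<'E'
from h import *
s=bot.read_state();cw,cs=cam("wrist",s),cam("scene")
T=s["tcp_rot"];print(bot.grip_depth,s["position"])
for z in(0,-.015,-.03,-.045):
    P=s["position"]+np.array([[.0095,y,z] for y in(.0135,-.0135)])@T.T
    print(z,"wrist crop",((proj(cw,P)-[190,150])*3).round().tolist(),"scene crop",((proj(cs,P)-[215,190])*260/70+[540,0]).round().tolist())
E
```

```text
-0.0187 [ 0.60304329 -0.19909261  0.01422337]
0 wrist crop [[337.0, 221.0], [209.0, 221.0]] scene crop [[655.0, 152.0], [680.0, 163.0]]
-0.015 wrist crop [[343.0, 243.0], [204.0, 243.0]] scene crop [[654.0, 140.0], [679.0, 151.0]]
-0.03 wrist crop [[349.0, 269.0], [198.0, 270.0]] scene crop [[653.0, 127.0], [679.0, 138.0]]
-0.045 wrist crop [[356.0, 301.0], [191.0, 301.0]] scene crop [[652.0, 114.0], [678.0, 125.0]]
```

```bash
python3 -m jog '[[[0,0,0],[0,0,0],0.5],[[0,0,0],[0,0,0],0.3],[[0,0,0],[0,0,0],0.1],[[0,0,0],[0,0,0],0.0],[[0,0,0],[0,0,0],0.0],[[0,0,0],[0,0,0],0.0]]'
python3 - <<'E'
from h import *
s=bot.read_state();cw,cs=cam("wrist",s),cam("scene");T=s["tcp_rot"]
a=vision.capture("wrist")[150:290,190:370];b=vision.capture("scene")[180:260,205:285]
a=cv2.resize(a,(480,373),interpolation=cv2.INTER_CUBIC);b=cv2.resize(b,(320,320),interpolation=cv2.INTER_CUBIC)
o=np.zeros((373,800,3),np.uint8);o[:,:480]=a;o[:320,480:]=b
cv2.imwrite("pics/w4.png",cv2.cvtColor(o,cv2.COLOR_RGB2BGR))
for z in(0,-.015,-.03,-.045):
    P=s["position"]+np.array([[.0095,y,z] for y in(.0435,-.0435)])@T.T
    print(z,((proj(cw,P)-[190,150])*480/180).round().tolist(),((proj(cs,P)-[205,180])*4+[480,0]).round().tolist())
E
```

```text
time_s: 4.77
position: [0.6031, -0.1991, 0.0142]
tcp_rot: [[0.895, 0.445, 0.0], [0.445, -0.895, -0.0], [0.0, 0.0, -1.0]]
force: [0.0, -0.5, -0.7]
opening: 0.674
0 [[427.0, 196.0], [59.0, 197.0]] [[614.0, 191.0], [701.0, 229.0]]
-0.015 [[442.0, 216.0], [44.0, 216.0]] [[613.0, 178.0], [701.0, 216.0]]
-0.03 [[459.0, 239.0], [27.0, 240.0]] [[612.0, 164.0], [700.0, 202.0]]
-0.045 [[480.0, 267.0], [6.0, 268.0]] [[611.0, 150.0], [700.0, 188.0]]
```

View pics/w4.png

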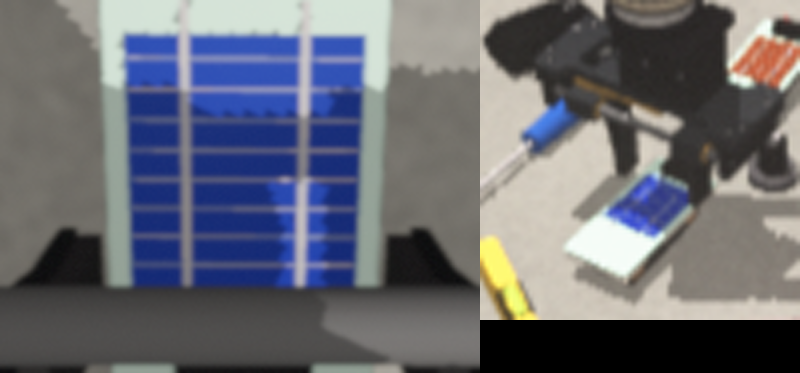

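The image shows the fingertips level with tool z ≈ -26 mm in both cameras, at three openings. The fingers also closed above the glass. So the real tips are about 26 mm short of the stated TCP. I'll open fully and go lower in small steps, watching the force.

```bash
python3 -m jog '[[[0,0,0],[0,0,0],0],[[0,0,0],[0,0,0],0],[[0,0,0],[0,0,0],0],[[0,0,3],[0,0,0],0],[[0,0,6],[0,0,0],0],[[0,0,9],[0,0,0],0],[[0,0,11],[0,0,0],0],[[0,0,11],[0,0,0],0]]'
python3 -m jog '[[[0,0,1],[0,0,0],0],[[0,0,2],[0,0,0],0],[[0,0,3],[0,0,0],0],[[0,0,4],[0,0,0],0],[[0,0,4],[0,0,0],0]]'
```

```text
time_s: 5.53
position: [0.6025, -0.1989, 0.0024]
tcp_rot: [[0.895, 0.445, -0.001], [0.445, -0.895, 0.001], [-0.001, -0.001, -1.0]]
force: [-0.3, -1.1, 0.2]
opening: 0.999
time_s: 5.95
position: [0.603, -0.1991, -0.0009]
tcp_rot: [[0.895, 0.445, -0.0], [0.445, -0.895, 0.0], [-0.0, -0.0, -1.0]]
force: [0.7, -0.1, 0.3]
opening: 1.001
```

```bash
python3 -m jog '[[[0,0,1],[0,0,0],0],[[0,0,2],[0,0,0],0],[[0,0,3],[0,0,0],0],[[0,0,4],[0,0,0],0],[[0,0,4],[0,0,0],0]]'
python3 -m jog '[[[0,0,2],[0,0,0],0],[[0,0,4],[0,0,0],0],[[0,0,6],[0,0,0],0],[[0,0,8],[0,0,0],0],[[0,0,8],[0,0,0],0]]'
```

```text
time_s: 6.37
position: [0.6029, -0.199, -0.005]
tcp_rot: [[0.895, 0.445, -0.0], [0.445, -0.895, 0.0], [-0.0, -0.0, -1.0]]
force: [0.3, 0.0, 0.0]
opening: 0.999
time_s: 6.78
position: [0.6027, -0.1989, -0.0134]
tcp_rot: [[0.895, 0.445, -0.001], [0.445, -0.895, 0.001], [-0.001, -0.001, -1.0]]
force: [0.4, 0.5, -0.5]
opening: 1.003
```

There is still no contact at z = -13 mm, so the TCP offset error is real. Closing now.

```bash
python3 -m jog '[[[0,0,0],[0,0,0],0.2],[[0,0,0],[0,0,0],0.3],[[0,0,0],[0,0,0],0.4],[[0,0,0],[0,0,0],0.5],[[0,0,0],[0,0,0],0.6],[[0,0,0],[0,0,0],0.6],[[0,0,0],[0,0,0],0.6],[[0,0,0],[0,0,0],0.6],[[0,0,0],[0,0,0],0.6]]'
```

```text
time_s: 7.53
position: [0.6031, -0.1992, -0.0126]
tcp_rot: [[0.895, 0.445, 0.0], [0.445, -0.895, -0.0], [0.0, 0.0, -1.0]]
force: [0.3, 1.3, 0.9]
opening: 0.685
```

The grip reads 59.6 mm, so the module is held. Lifting, and computing a viewing pose beside the micrometer.

```bash
python3 -m jog '[[[0,0,0],[0,0,0],0.8],[[0,0,-4],[0,0,0],0.8],[[0,0,-14],[0,0,0],0.8],[[0,0,-34],[0,0,0],0.8],[[0,0,-60],[0,0,0],0.8],[[0,0,-90],[0,0,0],0.8],[[0,0,-120],[0,0,0],0.8],[[0,0,-150],[0,0,0],0.8],[[0,0,-180],[0,0,0],0.8],[[0,0,-200],[0,0,0],0.8],[[0,0,-208],[0,0,0],0.8],[[0,0,-210],[0,0,0],0.8]]'
cat >> h.py <<'E'
C=np.array([.029,0,-.0386])   # module centre in tool frame
def tcp_for(p,mc):
    """tcp pose with tool x=rest y, tool z=-rest z, module centre at mc (rest frame)"""
    r=rest_R(p[2]);Rt=np.c_[r[:,1],r[:,0],-r[:,2]]
    return rest_pts(p,[mc])[0]-Rt@C,Rt
P0=[.59653,.23979,.39177]
E
python3 - <<'E'
from h import *
t,Rt=tcp_for(P0,[-.07,-.11,.13]);print(t,bot.read_state()["opening"],delta(t,Rt))
E
```

```text
time_s: 8.53
position: [0.604, -0.1995, 0.1999]
tcp_rot: [[0.895, 0.445, 0.004], [0.445, -0.895, -0.002], [0.003, 0.004, -1.0]]
force: [0.2, 0.5, -1.6]
opening: 0.682
[0.54815455 0.06941017 0.16472015] 0.6817530377453682 (array([  69.7, -265.8,   34.4]), array([-27.82,  26.23, -83.07]))
```

```bash
python3 -m jog '[[[3,-12,0],[-1.4,1.3,-4.2],0.8],[[8,-30,0],[-3.5,3.3,-10.4],0.8],[[14,-52,0],[-5.8,5.5,-17.3],0.8],[[20,-75,0],[-8.1,7.7,-24.2],0.8],[[26,-98,0],[-10.4,9.8,-31.2],0.8],[[32,-121,0],[-12.8,12,-38.1],0.8],[[38,-144,0],[-15.1,14.2,-45],0.8],[[44,-167,0],[-17.4,16.4,-51.9],0.8],[[50,-190,0],[-19.7,18.6,-58.8],0.8],[[56,-213,0],[-22,20.8,-65.8],0.8],[[61,-233,0],[-24.1,22.7,-72],0.8],[[65,-248,5],[-25.7,24.3,-76.9],0.8]]'
python3 - <<'E'
from h import *
t,Rt=tcp_for(P0,[-.07,-.11,.13]);print(t,bot.read_state()["opening"],delta(t,Rt))
E
```

```text
time_s: 9.53
position: [0.5497, 0.0473, 0.1924]
tcp_rot: [[-0.176, 0.858, 0.482], [0.982, 0.12, 0.146], [0.067, 0.499, -0.864]]
force: [-0.1, 1.2, -1.3]
opening: 0.687
[0.54815455 0.06941017 0.16472015] 0.6870375134308354 (array([ 20.1, -12.5,  26.4]), array([ -4.54,   3.36, -12.41]))
```

```bash
python3 -m jog '[[[5,-3,6],[-1,0.7,-3],0.8],[[10,-6,13],[-2,1.5,-6],0.8],[[15,-9,20],[-3.3,2.5,-9],0.8],[[20.1,-12.5,26.4],[-4.54,3.36,-12.4],0.8],[[20.1,-12.5,26.4],[-4.54,3.36,-12.4],0.8],[[20.1,-12.5,26.4],[-4.54,3.36,-12.4],0.8],[[20.1,-12.5,26.4],[-4.54,3.36,-12.4],0.8]]'
python3 - <<'E'
from h import *
s=bot.read_state();a=vision.capture("wrist")
np.savez("w5.npz",img=a,position=s["position"],tcp_rot=s["tcp_rot"])
cv2.imwrite("pics/w5.png",cv2.cvtColor(cv2.resize(a[0:300],(800,429),interpolation=cv2.INTER_CUBIC),cv2.COLOR_RGB2BGR))
t,Rt=tcp_for(P0,[-.07,-.11,.13]);print(s["opening"],delta(t,Rt))
cw=cam("wrist",s)
for n,P in dict(plate=[[-.022,-.087,0],[.022,-.087,0]],stop=[[0,.025,.005]],lip=[[-.03,-.044,.005],[-.03,-.026,.005],[-.03,-.001,.005]],thimb=[[0,0,.13]],ring=[[0,0,.08]],C_end=[[-.03+-.07,-.045,.134]]).items():
    print(n,(proj(cw,rest_pts(P0,P))*10/7).round().tolist())
E
```

```text
time_s: 10.12
position: [0.5501, 0.0674, 0.1649]
tcp_rot: [[-0.376, 0.76, 0.531], [0.927, 0.308, 0.216], [0.001, 0.573, -0.82]]
force: [0.8, 0.2, -1.4]
opening: 0.68
0.6800690078999299 (array([ 2.9, -1.7, -0.3]), array([ 0.03,  0.21, -0.27]))
plate [[478.0, 207.0], [550.0, 206.0]]
stop [[529.0, -7.0]]
lip [[469.0, 131.0], [470.0, 97.0], [472.0, 48.0]]
thimb [[650.0, -96.0]]
ring [[579.0, -15.0]]
C_end [[297.0, 84.0]]
```

View pics/w5.png

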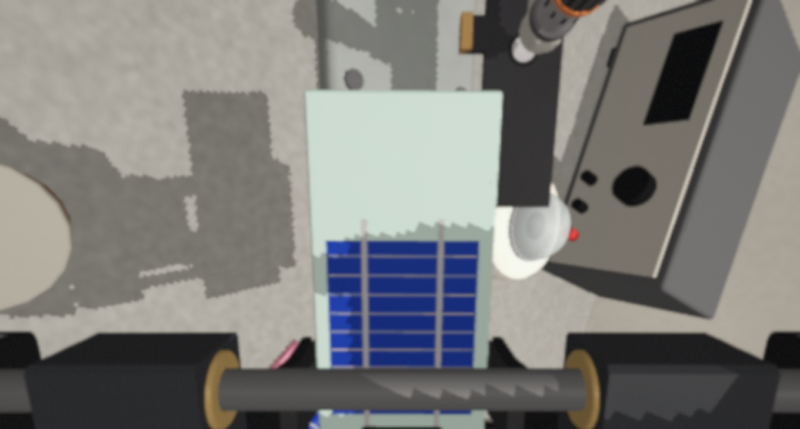

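The module sits square in the grip, with its bare end at row 92, cols 305–503. Predicted positions nearly match the picture: plate corner at (549,206) and lower-lip corner at (474,52). I'll refine both.

```bash
python3 - <<'E'
from h import *
d=np.load("w5.npz");cw=cam("wrist",d)
P=[[.022,-.087,0],[-.03,-.001,.005],[0,-.003,.0125]];px=np.array([[549.5,206],[474,52],[523,53]])*.7
f=lambda p:np.r_[(proj(cw,rest_pts(p,P))-px).ravel(),(np.array(p)-P0)/[.003,.003,.02]]
r=least_squares(f,P0);print(r.x,f(P0).round(1),r.fun.round(1))
T=d["tcp_rot"]
cp=np.array([[305.5,92],[502.5,92]])*.7
def g(q):
    Q=np.array([[.065,-.03,-.004],[.065,.03,-.004]])+[q[0],q[1],q[2]]
    return (proj(cw,d["position"]+Q@T.T)-cp).ravel()
print(g(C).round(1));rr=least_squares(g,C);print(rr.x,rr.fun.round(1))
E
```

```text
[0.59610625 0.23768129 0.4054679 ] [ 0.4 -0.  -1.6 -2.7  4.6 -4.   0.   0.   0. ] [ 0.3  1.8 -2.8  0.1  3.4 -1.5 -0.1 -0.7  0.7]
[-1.5  0.6  0.3  0.5]
[ 0.02957846  0.00025469 -0.03665624] [-0.   0.1 -0.  -0.1]
```

```bash
sed -i 's/^C=.*/C=np.array([.0293,0,-.0378])/; s/^P0=.*/P0=[.5963,.2387,.398]/' h.py
python3 - <<'E'
from h import *
for mc in([.003,-.10,.13],[.003,-.10,.04]):
    t,Rt=tcp_for(P0,mc);print(t,delta(t,Rt))
E
```

```text
[0.59992863 0.09996236 0.20724655] (array([11.7, 71.4, -0.9]), array([ 0.03,  0.41, -0.56]))
[0.64751564 0.11996973 0.13352286] (array([12.4, 71.4, 89.1]), array([ 0.03,  0.41, -0.56]))
```

```bash
python3 -m jog '[[[2,12,0],[0,0.4,-0.5],0.8],[[5,30,0],[0,0.4,-0.5],0.8],[[8,50,0],[0,0.4,-0.5],0.8],[[11,64,0],[0,0.4,-0.5],0.8],[[12,71,0],[0,0.4,-0.5],0.8],[[12,71.4,12],[0,0.4,-0.5],0.8],[[12,71.4,28],[0,0.4,-0.5],0.8],[[12,71.4,46],[0,0.4,-0.5],0.8],[[12,71.4,64],[0,0.4,-0.5],0.8],[[12,71.4,80],[0,0.4,-0.5],0.8],[[12,71.4,89],[0,0.4,-0.5],0.8],[[12,71.4,89],[0,0.4,-0.5],0.8]]'
python3 -m jog '[[[0,0,0],[0,0,0],0.8],[[0,0,0],[0,0,0],0.8],[[0,0,0],[0,0,0],0.8]]'
python3 - <<'E'
from h import *
s=bot.read_state();a=vision.capture("wrist");b=vision.capture("scene")
np.savez("w6.npz",img=a,position=s["position"],tcp_rot=s["tcp_rot"])
o=np.zeros((400,800,3),np.uint8)
o[:390,:450]=cv2.resize(a[0:260,130:430],(450,390),interpolation=cv2.INTER_CUBIC)
o[:400,450:]=cv2.resize(b[250:350,290:378],(350,400),interpolation=cv2.INTER_CUBIC)
cv2.imwrite("pics/w6.png",cv2.cvtColor(o,cv2.COLOR_RGB2BGR))
t,Rt=tcp_for(P0,[.003,-.1,.04]);print(s["force"],delta(t,Rt))
cw=cam("wrist",s)
for n,P in dict(plate=[[-.022,-.087,0],[.022,-.087,0]],stop=[[0,.025,.005]],lip=[[-.03,-.044,.005],[-.03,-.026,.005],[-.03,-.001,.005]],arm=[[-.007,-.01,.048],[.007,-.01,.048]],thimb=[[0,0,.13]]).items():
    print(n,((proj(cw,rest_pts(P0,P))-[130,0])*1.5).round().tolist())
E
```

```text
time_s: 11.17
position: [0.6484, 0.1201, 0.1328]
tcp_rot: [[-0.387, 0.755, 0.529], [0.922, 0.317, 0.223], [0.001, 0.574, -0.819]]
force: [0.2, -0.1, -1.1]
opening: 0.684
time_s: 11.42
position: [0.6482, 0.1196, 0.1354]
tcp_rot: [[-0.387, 0.753, 0.532], [0.922, 0.317, 0.222], [-0.001, 0.576, -0.817]]
force: [0.0, 0.1, -1.1]
opening: 0.681
[ 0.04131034  0.12511965 -1.13781546] (array([ 0.7, -1.5,  1.3]), array([0.19, 0.08, 0.  ]))
plate [[164.0, 256.0], [271.0, 256.0]]
stop [[215.0, -76.0]]
lip [[137.0, 144.0], [134.0, 91.0], [130.0, 13.0]]
arm [[186.0, -10.0], [239.0, -10.0]]
thimb [[186.0, -561.0]]
```

View pics/w6.png

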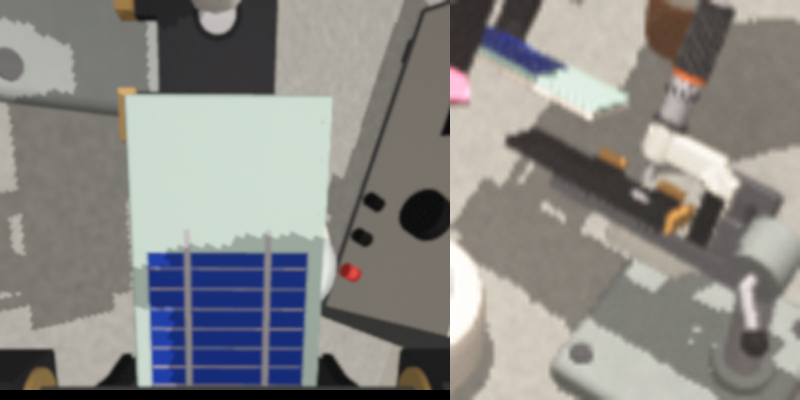

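Lip inner faces are at col ~136–137, plate edges at cols 159/276 and lip ends at rows 140, 88 and 19. The rest is rotated slightly from my estimate, so I'll refit.

```bash
cat > fit.py <<'E'
from h import *
d6=np.load("w6.npz");d5=np.load("w5.npz");c6,c5=cam("wrist",d6),cam("wrist",d5)
L=[[-.03,-.044,.005],[-.03,-.026,.005],[-.03,-.001,.005]];Lpx=np.array([[137,140],[136,88],[137,19]])/1.5+[130,0]
E_=[(-.022,159,90),(-.022,158,25),(.022,276,90),(.022,277,10)]
def f(p):
    o=list((proj(c6,rest_pts(p,L))-Lpx).ravel())
    for x,c,rw in E_:
        y=np.linspace(-.087,.026,60);q=(proj(c6,rest_pts(p,[[x,v,0] for v in y]))-[130,0])*1.5
        o.append((np.interp(rw,q[::-1,1],q[::-1,0])-c)/1.5)
    o+=list((proj(c5,rest_pts(p,[[.022,-.087,0],[-.03,-.001,.005]]))-np.array([[549.5,206],[474,52]])*.7).ravel())
    return np.array(o)
r=least_squares(f,P0,loss="soft_l1",x_scale=[.01,.01,.1]);print(r.x.round(4).tolist(),f(r.x).round(1),f(P0).round(1))
for mc in([.003,-.092,.016],[.003,-.092,.008]):
    t,Rt=tcp_for(r.x,mc);print(t.round(4),delta(t,Rt))
E
python3 fit.py
```

```text
[0.5974, 0.2394, 0.3776] [ 0.3  1.  -0.1  0.8 -2.4 -5.1  0.4  0.2  0.2  1.7 -0.1  1.1 -1.  -2.2] [-0.3  2.4 -1.4  2.1 -4.6 -4.  -0.9 -1.9 -0.9 -0.3  0.3  0.9 -2.3 -1.3]
[0.6561 0.1322 0.1139] (array([ 8.7, -2.5, 24.6]), array([ 0.19, -0.6 ,  0.96]))
[0.6603 0.1339 0.1073] (array([ 8.6, -2.5, 32.6]), array([ 0.19, -0.6 ,  0.96]))
```

```bash
sed -i 's/^P0=.*/P0=[.5973,.2393,.380]/' h.py
python3 -m jog '[[[2,-1,6],[0,-0.3,0.4],0.8],[[4,-2,12],[0.2,-0.5,0.8],0.8],[[6,-2.5,18],[0.2,-0.5,0.9],0.8],[[8,-2.5,23],[0.2,-0.5,0.9],0.8],[[8.6,-2.5,27],[0.2,-0.5,0.9],0.8],[[8.6,-2.5,29],[0.2,-0.5,0.9],0.8],[[8.6,-2.5,29],[0.2,-0.5,0.9],0.8],[[8.6,-2.5,29],[0.2,-0.5,0.9],0.8]]'
python3 - <<'E'
from h import *
s=bot.read_state();Rr=rest_R(P0[2])
print("module centre in rest",(Rr.T@(s["position"]+s["tcp_rot"]@C-[P0[0],P0[1],.13])*1000).round(1),"F rest",(Rr.T@s["force"]).round(2))
t,Rt=tcp_for(P0,[.003,-.092,.004]);print(delta(t,Rt))
E
```

```text
time_s: 12.18
position: [0.6585, 0.1333, 0.1093]
tcp_rot: [[-0.371, 0.762, 0.531], [0.929, 0.303, 0.213], [0.001, 0.572, -0.82]]
force: [0.5, 1.4, -1.2]
opening: 0.685
module centre in rest [  2.5 -91.9  10.9] F rest [ 0.13  1.14 -1.56]
(array([-0.2,  0.6,  6.8]), array([-0.08, -0.05, -0.06]))
```

```bash
cat > st.py <<'E'
from h import *
s=bot.read_state();Rr=rest_R(P0[2])
z=s["tcp_rot"][:,2]
print("mod in rest mm",(Rr.T@(s["position"]+s["tcp_rot"]@C-[P0[0],P0[1],.13])*1000).round(1),"F rest",(Rr.T@s["force"]).round(2),"M rest",(Rr.T@s["moment"]).round(2),"open",round(s["opening"],3))
E
python3 -m jog '[[[0,0.5,1],[0,0,0],0.8],[[0,0.5,2],[0,0,0],0.8],[[0,0.5,3],[0,0,0],0.8],[[0,0.5,4],[0,0,0],0.8],[[0,0.5,4],[0,0,0],0.8]]' >/dev/null; python3 st.py
python3 -m jog '[[[0,0,1],[0,0,0],0.8],[[0,0,1],[0,0,0],0.8],[[0,0,1],[0,0,0],0.8]]' >/dev/null; python3 st.py
python3 -m jog '[[[0,0,1],[0,0,0],0.8],[[0,0,1],[0,0,0],0.8],[[0,0,1],[0,0,0],0.8]]' >/dev/null; python3 st.py
```

```text
mod in rest mm [  3.  -91.9   6.8] F rest [-0.3  -0.39 -0.32] M rest [-0.07  0.54  0.09] open 0.687
mod in rest mm [  3.  -91.8   5.9] F rest [-0.53  0.47 -1.14] M rest [-0.04  0.56  0.09] open 0.687
mod in rest mm [  3.  -91.8   4.9] F rest [-0.87  0.22 -1.53] M rest [-0.06  0.53  0.03] open 0.686
```

```bash
for i in 1 2 3 4; do
python3 -m jog '[[[0,0,0.7],[0,0,0],0.8],[[0,0,0.7],[0,0,0],0.8],[[0,0,0.7],[0,0,0],0.8]]' >/dev/null; python3 st.py; done
```

```text
mod in rest mm [  3.  -91.8   4.2] F rest [-0.8  -0.53 -0.2 ] M rest [-0.1   0.5   0.03] open 0.683
mod in rest mm [  3.  -91.8   3.5] F rest [-1.24 -0.43 -0.95] M rest [-0.12  0.53  0.06] open 0.685
mod in rest mm [  3.1 -91.8   2.9] F rest [-0.49  0.53 -0.15] M rest [-0.01  0.51  0.05] open 0.686
mod in rest mm [  3.  -91.9   2.4] F rest [-1.39 -0.75  3.19] M rest [-0.03  0.56  0.1 ] open 0.686
```

Contact is at about 2.4 mm with 3–4 N, lying flat. Sliding in under the spindle.

```bash
python3 -m jog '[[[1,0,-0.3],[0,0,0],0.8],[[4,0,-0.3],[0,0,0],0.8],[[8,0,-0.3],[0,0,0],0.8],[[12,0,-0.3],[0,0,0],0.8],[[16,0,-0.3],[0,0,0],0.8],[[20,0,-0.3],[0,0,0],0.8],[[23,0,-0.3],[0,0,0],0.8],[[24,0,-0.3],[0,0,0],0.8],[[24,0,-0.3],[0,0,0],0.8]]' >/dev/null; python3 st.py
python3 -m jog '[[[1,0,0],[0,0,0],0.8],[[4,0,0],[0,0,0],0.8],[[8,0,0],[0,0,0],0.8],[[12,0,0],[0,0,0],0.8],[[16,0,0],[0,0,0],0.8],[[19,0,0],[0,0,0],0.8],[[21,0,0],[0,0,0],0.8],[[21,0,0],[0,0,0],0.8]]' >/dev/null; python3 st.py
```

```text
mod in rest mm [  3.5 -68.1   2.8] F rest [ 0.11 -3.85  6.57] M rest [-0.61  0.51  0.04] open 0.682
mod in rest mm [  3.6 -47.1   2.9] F rest [-0.57 -4.06  7.72] M rest [-0.67  0.44  0.  ] open 0.685
```

```bash
python3 -m jog '[[[0,0,-0.4],[0,0,0],0.8],[[1,0,-0.4],[0,0,0],0.8],[[2,0,-0.4],[0,0,0],0.8],[[3,0,-0.4],[0,0,0],0.8],[[3,0,-0.4],[0,0,0],0.8]]' >/dev/null; python3 st.py
for i in 1 2 3; do python3 -m jog '[[[0.7,0,0],[0,0,0],0.8],[[1.4,0,0],[0,0,0],0.8],[[1.4,0,0],[0,0,0],0.8]]' >/dev/null; python3 st.py;done
```

```text
mod in rest mm [  3.3 -43.9   3. ] F rest [-0.34 -3.85  4.74] M rest [-0.58  0.4  -0.06] open 0.683
mod in rest mm [  3.2 -42.7   3. ] F rest [-1.38 -3.43  4.74] M rest [-0.64  0.46  0.02] open 0.682
mod in rest mm [  3.2 -41.3   3. ] F rest [-0.26 -4.29  5.47] M rest [-0.7   0.41 -0.02] open 0.682
mod in rest mm [  3.2 -40.1   3. ] F rest [-0.68 -3.44  5.92] M rest [-0.72  0.42  0.  ] open 0.69
```

```bash
for i in 1 2 3; do python3 -m jog '[[[0.5,0,0],[0,0,0],0.8],[[1,0,0],[0,0,0],0.8],[[1,0,0],[0,0,0],0.8]]' >/dev/null; python3 st.py;done
```

```text
mod in rest mm [  3.2 -40.1   2.9] F rest [-0.68 -5.9   6.02] M rest [-1.07  0.49  0.05] open 0.683
mod in rest mm [  3.2 -40.    2.9] F rest [-1.85 -7.84  5.8 ] M rest [-1.3   0.52  0.14] open 0.683
mod in rest mm [  3.3 -40.    2.8] F rest [-2.27 -8.72  6.12] M rest [-1.61  0.62  0.16] open 0.686
```

The end stop is reached at y = -40.0, with the force rising. Relieving it, then moving down-slope to the lips.

```bash
python3 -m jog '[[[-1,0,0],[0,0,0],0.8],[[-2.5,0,-0.2],[0,0,0],0.8],[[-2.5,-0.7,-0.2],[0,0,0],0.8],[[-2.5,-1.4,-0.2],[0,0,0],0.8],[[-2.5,-1.4,-0.2],[0,0,0],0.8]]' >/dev/null; python3 st.py
for i in 1 2 3; do python3 -m jog '[[[0,-0.5,0],[0,0,0],0.8],[[0,-1,0],[0,0,0],0.8],[[0,-1,0],[0,0,0],0.8]]' >/dev/null; python3 st.py;done
```

```text
mod in rest mm [  3.1 -40.    3. ] F rest [ 2.21 -6.39  1.71] M rest [-0.95  0.   -0.01] open 0.685
mod in rest mm [  3.  -40.1   3. ] F rest [ 4.4  -4.46  3.45] M rest [-0.81 -0.13 -0.16] open 0.684
mod in rest mm [  2.3 -40.1   3. ] F rest [ 3.45 -4.29  2.89] M rest [-0.87 -0.2  -0.17] open 0.684
mod in rest mm [  1.3 -40.1   3. ] F rest [ 3.72 -5.04  1.9 ] M rest [-0.82 -0.26 -0.19] open 0.681
```

```bash
for i in 1 2 3 4; do python3 -m jog '[[[0,-0.4,0],[0,0,0],0.8],[[0,-0.8,0],[0,0,0],0.8],[[0,-0.8,0],[0,0,0],0.8]]' >/dev/null; python3 st.py;done
```

```text
mod in rest mm [  0.6 -40.1   3. ] F rest [ 4.31 -5.19  2.77] M rest [-0.83 -0.28 -0.16] open 0.687
mod in rest mm [ -0.1 -40.1   3. ] F rest [ 5.06 -5.16  2.65] M rest [-0.78 -0.32 -0.25] open 0.681
mod in rest mm [ -0.1 -40.1   3.1] F rest [ 5.62 -4.43  2.11] M rest [-0.83 -0.51 -0.23] open 0.687
mod in rest mm [ -0.2 -40.1   3.1] F rest [ 6.95 -4.38  2.48] M rest [-0.74 -0.73 -0.28] open 0.686
```

The module now rests on the lips, at x ≈ -0.1 with the force rising. Relieving and releasing slowly.

```bash
python3 -m jog '[[[0,0.8,0],[0,0,0],0.8],[[0,1.2,0],[0,0,0],0.8],[[0,1.2,0],[0,0,0],0.35],[[0,1.2,0],[0,0,0],0.3],[[0,1.2,0],[0,0,0],0.2],[[0,1.2,0],[0,0,0],0.1],[[0,1.2,0],[0,0,0],0],[[0,1.2,0],[0,0,0],0],[[0,1.2,0],[0,0,0],0],[[0,1.2,0],[0,0,0],0],[[0,1.2,0],[0,0,0],0],[[0,1.2,0],[0,0,0],0]]'; python3 st.py
python3 - <<'E'
from h import *
a=vision.capture("wrist");b=vision.capture("scene")
o=np.zeros((400,800,3),np.uint8)
o[:390,:450]=cv2.resize(a[0:260,130:430],(450,390),interpolation=cv2.INTER_CUBIC)
o[:400,450:]=cv2.resize(b[250:350,290:378],(350,400),interpolation=cv2.INTER_CUBIC)
cv2.imwrite("pics/w7.png",cv2.cvtColor(o,cv2.COLOR_RGB2BGR))
E
```

```text
time_s: 20.6
position: [0.6384, 0.1823, 0.0994]
tcp_rot: [[-0.371, 0.762, 0.531], [0.929, 0.303, 0.213], [0.002, 0.572, -0.82]]
force: [0.4, 0.8, -0.5]
opening: 0.994
mod in rest mm [ -3.5 -38.9   3.1] F rest [ 0.22  0.58 -0.8 ] M rest [-0.01  0.44  0.03] open 0.994
```

View pics/w7.png

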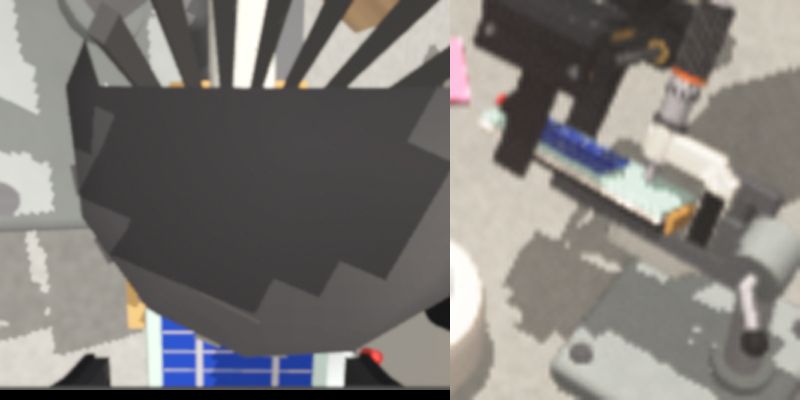

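The scene shows the module seated flat against the stop, with the fingers open. The wrist camera is right at the thimble but reads no force. Backing away along -y, then rising.

```bash
python3 -m jog '[[[0,2,0],[0,0,0],0],[[0,3.5,0],[0,0,0],0],[[-6,3.5,0],[0,0,0],0],[[-16,3.5,0],[0,0,0],0],[[-28,3.5,0],[0,0,0],0],[[-36,3.5,-4],[0,0,0],0],[[-40,3.5,-20],[0,0,0],0],[[-40,3.5,-45],[0,0,0],0],[[-40,3.5,-75],[0,0,0],0],[[-40,3.5,-110],[0,0,0],0],[[-40,3.5,-145],[0,0,0],0],[[-40,3.5,-170],[0,0,0],0]]'; python3 -m jog '[[[0,0,0],[0,0,0],0],[[0,0,0],[0,0,0],0]]' >/dev/null
python3 st.py; python3 - <<'E'
from h import *
s=bot.read_state();print(s["joint_positions"].round(1));r=rest_R(P0[2]);Rt=np.c_[r[:,1],r[:,0],-r[:,2]]
print(delta(rest_pts(P0,[[0,0,.135]])[0],Rt))
E
```

```text
time_s: 21.7
position: [0.5649, 0.1079, 0.2427]
tcp_rot: [[-0.369, 0.762, 0.532], [0.929, 0.303, 0.211], [-0.0, 0.573, -0.82]]
force: [0.5, 0.5, -0.0]
opening: 0.997
mod in rest mm [  1.2 -80.9 174.2] F rest [-0.43  0.24  0.71] M rest [-0.01  0.4   0.04] open 0.998
[-10.8  13.8 114.7  42.2  27.2 -66.4]
(array([110.3,  -1.4,   1.3]), array([ 0.09,  0.13, -0.08]))
```

```bash
python3 -m jog '[[[10,0,0],[0,0,0],0],[[25,-1,0],[0,0,0],0],[[45,-1.4,0],[0,0,0],0],[[65,-1.4,0],[0,0,0],0],[[85,-1.4,1],[0,0,0],0],[[100,-1.4,1.3],[0,0,0],0],[[110.3,-1.4,1.3],[0,0,0],0],[[110.3,-1.4,1.3],[0,0,0],0],[[110.3,-1.4,1.3],[0,0,0],0]]'
python3 - <<'E'
from h import *
s=bot.read_state();print(s["joint_positions"].round(1),s["force"]);r=rest_R(P0[2]);Rt=np.c_[r[:,1],r[:,0],-r[:,2]]
print(delta(rest_pts(P0,[[0,0,.135]])[0],Rt))
E
```

```text
time_s: 22.62
position: [0.5245, 0.2124, 0.2378]
tcp_rot: [[-0.372, 0.763, 0.529], [0.928, 0.304, 0.213], [0.002, 0.571, -0.821]]
force: [1.0, -0.3, -0.9]
opening: 0.998
[  5.   13.1 116.7  30.6  19.1 -43.1] [ 0.97592875 -0.27177748 -0.92632428]
(array([-2. ,  1.7, -2.2]), array([-0.19, -0.1 , -0.01]))
```

```bash
python3 -m jog '[[[-1,0.8,-1],[0,0,-6],0],[[-1,0.8,-1],[0,0,-13],0],[[-1,0.8,-1],[0,0,-20],0],[[-1,0.8,-1],[0,0,-27],0],[[-1,0.8,-1],[0,0,-34],0],[[-1,0.8,-1],[0,0,-41],0],[[-1,0.8,-1],[0,0,-48],0],[[-1,0.8,-1],[0,0,-55],0],[[-1,0.8,-1],[0,0,-62],0],[[-1,0.8,-1],[0,0,-69],0],[[-1,0.8,-1],[0,0,-76],0],[[-1,0.8,-1],[0,0,-80],0]]'
python3 -m jog '[[[0,0,0],[0,0,-6],0],[[0,0,0],[0,0,-13],0],[[0,0,0],[0,0,-20],0],[[0,0,0],[0,0,-27],0],[[0,0,0],[0,0,-34],0],[[0,0,0],[0,0,-34],0],[[0,0,0],[0,0,-34],0]]'
python3 - <<'E'
from h import *
s=bot.read_state();print(s["joint_positions"].round(1),s["force"]);r=rest_R(P0[2]);T=s["tcp_rot"]
print("tcp in rest",(r.T@(s["position"]-[P0[0],P0[1],.13])*1000).round(1),"tool z in rest",(r.T@T[:,2]).round(4))
d=r.T@T;print("shift for (0,0,.060):",(T.T@(rest_pts(P0,[[0,0,.060]])[0]-s["position"])*1000).round(1))
E
```

```text
time_s: 23.62
position: [0.5259, 0.21, 0.2399]
tcp_rot: [[-0.814, -0.235, 0.531], [-0.141, 0.967, 0.212], [-0.564, 0.098, -0.82]]
force: [0.5, -0.5, 0.4]
opening: 1.002
time_s: 24.2
position: [0.5256, 0.2103, 0.24]
tcp_rot: [[-0.548, -0.646, 0.531], [-0.652, 0.728, 0.212], [-0.524, -0.23, -0.82]]
force: [-0.3, -0.1, 0.1]
opening: 1.0
[   4.7   12.8  116.6   30.4   19.4 -156.8] [-0.29709502 -0.0509607   0.12829106]
tcp in rest [ -0.3  -0.3 134.5] tool z in rest [-1.8e-03  2.0e-04 -1.0e+00]
shift for (0,0,.060): [-0.5  0.1 74.5]
```

```bash
python3 -m jog '[[[0,0,8],[0,0,0],0],[[0,0,20],[0,0,0],0],[[0,0,32],[0,0,0],0],[[0,0,44],[0,0,0],0],[[0,0,56],[0,0,0],0],[[-0.5,0,66],[0,0,0],0],[[-0.5,0,72],[0,0,0],0],[[-0.5,0,74],[0,0,0],0],[[-0.5,0,74],[0,0,0],0],[[-0.5,0,74],[0,0,0],0]]'
python3 - <<'E'
from h import *
s=bot.read_state();print(s["joint_positions"].round(1));r=rest_R(P0[2]);T=s["tcp_rot"]
print("tcp in rest",(r.T@(s["position"]-[P0[0],P0[1],.13])*1000).round(1))
b=vision.capture("scene");a=vision.capture("top")
o=np.zeros((400,800,3),np.uint8)
o[:,:400]=cv2.resize(b[220:350,280:410],(400,400),interpolation=cv2.INTER_CUBIC)
o[:,400:]=cv2.resize(a[150:250,90:190],(400,400),interpolation=cv2.INTER_CUBIC)
cv2.imwrite("pics/w8.png",cv2.cvtColor(o,cv2.COLOR_RGB2BGR))
E
```

```text
time_s: 25.03
position: [0.5655, 0.2306, 0.1841]
tcp_rot: [[-0.552, -0.646, 0.527], [-0.656, 0.727, 0.205], [-0.516, -0.233, -0.825]]
force: [-0.6, -0.3, 0.8]
opening: 1.001
[   7.4   22.2  114.3   38.4   12.5 -163.5]
tcp in rest [ 4.2  3.7 63.1]
```

View pics/w8.png

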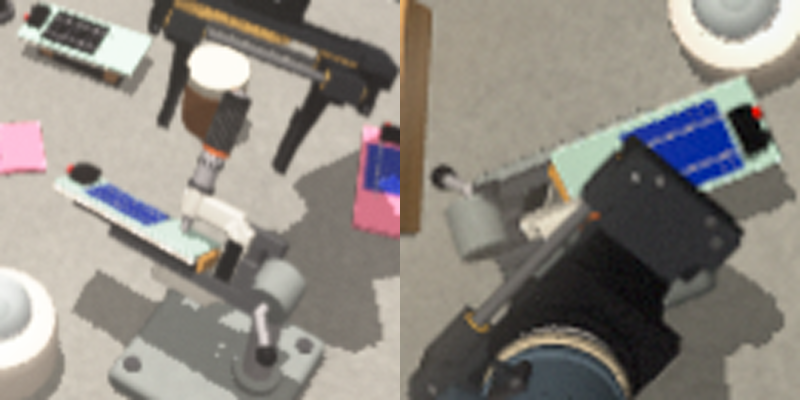

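The module is seated and the fingers straddle the thimble. J6 hit its range end, which pulled the pose off by about 4 mm. I'll turn it back a little and recentre.

```bash
python3 -m jog '[[[0,0,0],[0,0,5],0],[[0,0,0],[0,0,8],0],[[0,0,0],[0,0,8],0],[[0,0,0],[0,0,8],0]]' >/dev/null
cat > th.py <<'E'
from h import *
s=bot.read_state();r=rest_R(P0[2]);T=s["tcp_rot"]
print("t",round(s["time_s"],1),"j",s["joint_positions"].round(1),"tcp rest",(r.T@(s["position"]-[P0[0],P0[1],.13])*1000).round(1),"toolz",(r.T@T[:,2]).round(3),"open",round(s["opening"],3))
print("F rest",(r.T@s["force"]).round(2),"M rest",(r.T@s["moment"]).round(3),"shift",(T.T@(rest_pts(P0,[[0,0,.060]])[0]-s["position"])*1000).round(1), "rot about z",np.degrees(np.arctan2((r.T@T)[1,0],(r.T@T)[0,0])).round(1))
E
python3 th.py
```

```text
t 25.5 j [   7.4   22.1  114.3   38.4   12.5 -155.6] tcp rest [ 4.5  3.6 63.5] toolz [-0.009 -0.006 -1.   ] open 0.995
F rest [-0.23  0.15 -0.28] M rest [ 0.054  0.379 -0.05 ] shift [ 5.3 -2.2  3.6] rot about z -164.1
```

```bash
python3 -m jog '[[[2,-1,1],[0,0,0],0],[[4,-2,2],[0,0,0],0],[[5.3,-2.2,3.5],[0,0,0],0],[[5.3,-2.2,3.5],[0,0,0],0],[[5.3,-2.2,3.5],[0,0,0],0]]' >/dev/null
python3 th.py
```

```text
t 25.9 j [   6.9   22.7  114.8   42.5   12.  -160.1] tcp rest [-0.3  0.1 59.6] toolz [-0.01  -0.005 -1.   ] open 1.001
F rest [0.43 0.02 0.41] M rest [ 0.049  0.368 -0.039] shift [-0.3 -0.2 -0.4] rot about z -164.1
```

Centred. Closing on the thimble.

```bash
python3 -m jog '[[[0,0,0],[0,0,0],0.3],[[0,0,0],[0,0,0],0.5],[[0,0,0],[0,0,0],0.6],[[0,0,0],[0,0,0],0.65],[[0,0,0],[0,0,0],0.7],[[0,0,0],[0,0,0],0.75],[[0,0,0],[0,0,0],0.8],[[0,0,0],[0,0,0],0.85],[[0,0,0],[0,0,0],0.9],[[0,0,0],[0,0,0],0.9],[[0,0,0],[0,0,0],0.9],[[0,0,0],[0,0,0],0.9]]' >/dev/null; python3 th.py
```

```text
t 26.9 j [   6.9   22.7  114.8   42.5   12.  -160.1] tcp rest [-0.4  0.5 59.6] toolz [-0.01  -0.004 -1.   ] open 0.245
F rest [-0.38  0.81 -0.51] M rest [ 0.402  0.364 -0.047] shift [-0.2 -0.6 -0.4] rot about z -164.1
```

The opening is 21.3 mm, so the thimble is gripped. Turning clockwise (+z of the tool).

```bash
for i in 1 2; do python3 -m jog '[[[0,0,0],[0,0,4],0.9],[[0,0,0],[0,0,9],0.9],[[0,0,0],[0,0,14],0.9],[[0,0,0],[0,0,19],0.9],[[0,0,0],[0,0,24],0.9],[[0,0,0],[0,0,29],0.9],[[0,0,0],[0,0,34],0.9],[[0,0,0],[0,0,39],0.9],[[0,0,0],[0,0,44],0.9],[[0,0,0],[0,0,49],0.9],[[0,0,0],[0,0,54],0.9],[[0,0,0],[0,0,58],0.9]]' >/dev/null; python3 th.py; done
```

```text
t 27.9 j [   6.9   22.7  114.8   42.5   12.1 -101.9] tcp rest [-0.3  0.7 59.6] toolz [-0.01  -0.004 -1.   ] open 0.248
F rest [ 0.33  1.82 -0.18] M rest [0.824 0.056 0.089] shift [-0.7 -0.4 -0.4] rot about z 137.6
t 28.9 j [  6.9  22.7 114.8  42.5  12.  -43.9] tcp rest [-0.2  0.4 59.6] toolz [-0.01  -0.005 -1.   ] open 0.244
F rest [-0.92  0.31 -0.34] M rest [ 0.475 -0.001  0.018] shift [-0.4  0.3 -0.4] rot about z 79.6
```

```bash
for i in 1 2 3; do python3 -m jog '[[[0,0,0],[0,0,4],0.9],[[0,0,0],[0,0,9],0.9],[[0,0,0],[0,0,15],0.9],[[0,0,0],[0,0,21],0.9],[[0,0,0],[0,0,27],0.9],[[0,0,0],[0,0,33],0.9],[[0,0,0],[0,0,39],0.9],[[0,0,0],[0,0,45],0.9],[[0,0,0],[0,0,51],0.9],[[0,0,0],[0,0,57],0.9],[[0,0,0],[0,0,62],0.9],[[0,0,0],[0,0,66],0.9]]' >/dev/null; python3 th.py; done
```

```text
t 29.9 j [  6.9  22.7 114.8  42.5  12.   22.1] tcp rest [-0.5  0.6 59.6] toolz [-0.01  -0.004 -1.   ] open 0.242
F rest [ 0.41  0.97 -0.34] M rest [0.526 0.263 0.018] shift [ 0.4  0.7 -0.4] rot about z 13.6
t 30.9 j [  6.9  22.7 114.8  42.5  12.1  88.1] tcp rest [-0.3  0.9 59.6] toolz [-0.01  -0.004 -1.   ] open 0.246
F rest [ 0.01  1.57 -1.29] M rest [ 0.996 -0.076 -0.004] shift [ 0.8  0.3 -0.4] rot about z -52.4
t 31.9 j [  6.9  22.7 114.8  42.5  12.  154.1] tcp rest [-0.1  0.6 59.6] toolz [-0.009 -0.005 -1.   ] open 0.246
F rest [-0.12  2.06 -0.85] M rest [ 0.625 -0.095 -0.019] shift [ 0.5 -0.3 -0.4] rot about z -118.4
```

The thimble turned 314° in total. At most 216° was needed to close, so the slip is at least about 98°. Releasing and withdrawing along the axis.

```bash
python3 -m jog '[[[0,0,0],[0,0,0],0.7],[[0,0,0],[0,0,0],0.6],[[0,0,0],[0,0,0],0.5],[[0,0,0],[0,0,0],0.3],[[0,0,0],[0,0,0],0],[[0,0,0],[0,0,0],0],[[0,0,0],[0,0,0],0],[[0,0,0],[0,0,0],0],[[0,0,0],[0,0,0],0],[[0,0,0],[0,0,0],0]]' >/dev/null; python3 th.py
python3 -m jog '[[[0,0,-4],[0,0,0],0],[[0,0,-14],[0,0,0],0],[[0,0,-28],[0,0,0],0],[[0,0,-44],[0,0,0],0],[[0,0,-60],[0,0,0],0],[[0,0,-76],[0,0,0],0],[[0,0,-92],[0,0,0],0],[[0,0,-108],[0,0,0],0],[[0,0,-124],[0,0,0],0],[[0,0,-134],[0,0,0],0],[[0,0,-140],[0,0,0],0],[[0,0,-140],[0,0,0],0]]'; python3 th.py
```

```text
t 32.7 j [  6.9  22.7 114.8  42.5  12.  153.9] tcp rest [-0.2  0.1 59.6] toolz [-0.009 -0.005 -1.   ] open 0.896
F rest [-0.07  0.83 -0.16] M rest [ 0.078  0.43  -0.049] shift [-0.  -0.2 -0.4] rot about z -118.1
time_s: 33.72
position: [0.4911, 0.1862, 0.2871]
tcp_rot: [[-0.018, -0.845, 0.535], [-0.96, 0.164, 0.226], [-0.279, -0.509, -0.814]]
force: [0.1, 0.2, 0.5]
opening: 1.002
t 33.7 j [1.000e-01 4.300e+00 1.179e+02 2.910e+01 2.760e+01 1.635e+02] tcp rest [ -6.9  -9.9 196.6] toolz [ 0.009  0.012 -1.   ] open 1.002
F rest [0.4  0.17 0.36] M rest [ 0.091  0.47  -0.054] shift [-10.   -1.1 136.7] rot about z -117.8
```

```bash
python3 -m jog '[[[0,0,-10],[0,0,-5],0],[[0,0,-25],[0,0,-11],0],[[0,0,-40],[0,0,-18],0],[[0,0,-50],[0,0,-25],0],[[0,0,-50],[0,0,-25],0],[[0,0,-50],[0,0,-25],0]]'
python3 - <<'E'
from h import *
s=bot.read_state();print(s["joint_positions"].round(1))
b=vision.capture("scene");old=cv2.cvtColor(cv2.imread("pics/w8.png"),cv2.COLOR_BGR2RGB)[:,:400];new=cv2.resize(b[220:350,280:410],(400,400),interpolation=cv2.INTER_CUBIC)
cv2.imwrite("pics/w9.png",cv2.cvtColor(b,cv2.COLOR_RGB2BGR))
reg=(slice(160,290),slice(40,220))
for n,i in(("old",old),("new",new)):
    q=i[reg].astype(int);blue=(q[...,2]>q[...,0]+50)&(q[...,2]>q[...,1]+30)
    y,x=np.nonzero(blue);print(n,"cell centroid",x.mean().round(1),y.mean().round(1),len(x))
    orng=(i[60:170,190:260].astype(int));m=(orng[...,0]>150)&(orng[...,2]<90);y,x=np.nonzero(m);print(" orange",len(x),(x.mean()+190).round(1) if len(x) else 0,(y.mean()+60).round(1) if len(x) else 0)
g=lambda i:cv2.cvtColor(i,cv2.COLOR_RGB2GRAY).astype(np.float32)
for nm,rg in dict(module=(slice(170,290),slice(50,180)),spindle=(slice(205,265),slice(170,225)),drum=(slice(130,185),slice(185,230))).items():
    print(nm,"meandiff",np.abs(g(old)[rg]-g(new)[rg]).mean().round(1),"shift",cv2.phaseCorrelate(g(old)[rg].copy(),g(new)[rg].copy()))
E
```

```text
time_s: 34.22
position: [0.4647, 0.1752, 0.3266]
tcp_rot: [[0.338, -0.775, 0.533], [-0.94, -0.254, 0.226], [-0.04, -0.578, -0.815]]
force: [1.0, 0.2, 0.8]
opening: 1.002
[ -2.1  -2.4 116.9  25.1  35.4 142.1]
old cell centroid 86.5 44.4 1318
 orange 87 214.9 150.9
new cell centroid 86.6 44.5 1300
 orange 91 214.7 150.6
module meandiff 5.1 shift ((0.46293769879775937, 0.03402624299002355), 0.9238074147259747)
spindle meandiff 5.2 shift ((-0.0001043342841029471, -0.07083811155494502), 0.9440972314940559)
drum meandiff 4.9 shift ((0.5685607614739574, -0.07780191011071835), 0.8106632780145716)
```

The module is unmoved and everything is clear. One numeric check on the spindle tip at raw pixels, before and after.

```bash
python3 - <<'E'
import cv2,numpy as np
n=cv2.imread("pics/w9.png",0);o=cv2.imread("pics/scene0.png",0);w=cv2.resize(cv2.imread("pics/w8.png",0)[:,:400],(130,130),interpolation=cv2.INTER_AREA)
r,c=slice(286,304),slice(335,352)
print("seated before turning");print(w[66:84,55:72]);print("after");print(n[r,c])
E
```

```text
seated before turning
[[191 192 193 193 211 221 225 224 220 216 224 230 233 238 243 245 243]
 [193 190 190 192 213 223 225 220 215 214 225 228 229 230 233 238 244]
 [192 192 191 195 209 220 221 216 210 215 224 226 227 228 229 230 234]
 [184 194 195 194 189 197 205 208 199 206 219 223 225 226 226 228 229]
 [168 189 196 193 163 155 169 180 178 181 198 211 220 223 225 226 227]
 [185 202 210 201 159 151 141 144 166 169 178 191 201 212 222 224 226]
 [221 225 225 208 174 167 138 146 179 188 190 186 181 193 204 214 222]
 [230 230 226 203 183 168 139 159 185 193 197 194 187 183 182 193 206]
 [230 230 227 206 182 159 141 159 177 187 193 194 191 186 183 180 183]
 [230 230 230 220 183 160 148 154 162 171 181 187 189 187 184 182 184]
 [231 231 230 227 204 189 166 160 159 162 162 170 179 183 186 187 189]
 [232 231 231 230 227 222 202 194 192 188 166 162 163 171 179 185 190]
 [235 234 232 231 231 230 227 226 226 222 201 189 165 157 163 171 180]
 [236 234 234 234 232 230 230 230 230 229 227 223 195 161 153 152 161]
 [238 230 232 233 234 229 231 230 230 230 230 230 216 167 146 136 151]
 [229 227 227
[... 785 characters left out ...]
216 179 175 156 134 156 174 183 188 190 186 181 178 172 175]
 [226 225 210 187 172 146 144 150 157 167 175 181 184 183 179 176 179]
 [227 225 219 209 187 160 181 159 154 156 158 167 174 178 181 182 185]
 [228 226 226 224 216 202 219 195 188 184 160 155 156 166 174 181 184]
 [232 231 228 226 226 224 225 224 222 221 195 186 158 151 156 166 175]
 [231 230 230 225 226 226 226 226 226 226 224 220 190 154 149 146 157]
 [232 223 228 223 229 224 226 225 226 226 226 226 218 159 144 132 145]
 [230 225 223 218 232 221 230 224 225 225 222 211 197 163 144 124 139]
 [156 187 206 218 229 218 230 223 208 203 196 166 156 169 157 118 120]
 [ 75  92 158 196 217 216 226 223 168 147 163 170 163 151 125  99 102]]
```

The spindle's dark column extends about 1 px (≈4 mm) further down onto the glass, as expected for a closed gap. Handing in.

```bash
python3 -c "
from rig import bot
print(bot.read_state()['force'].round(1));print(bot.hand_in())"
```

```text
[ 0.3 -0.3  0.1]
the job is handed in; nothing more can be done
None
```

The blue mini-module is on the micrometer rest with the thimble tightened, and I handed the job in at about 34 s of robot time. I did not measure the clamping force or the ratchet slip directly; both are inferred.

- **Placing:** I slid the module in under the spindle until it met the end stop, moved it down onto the two lower lips, and let go. Contact came at y ≈ -40.1 mm and x ≈ -0.1 mm by my own estimate. The scene picture then showed it lying flat against the stop.
- **Clamping:** I gripped the thimble (21.3 mm opening), turned it clockwise 314°, released and backed off. Closing the gap needs at most 216°, so the ratchet should have slipped by at least 98°, provided the fingers did not slip on the thimble. The moment readings were too noisy to show the slip.
- **Last checks:** The module's cell had not moved in the picture after turning. The spindle tip sat about one pixel (roughly 4 mm) lower, onto the glass. The fingers were open and clear, with the contact force near zero.
- **TCP disagreement:** The real fingertips ended about 26 mm short of the stated TCP, so the first grasp closed in the air above the glass. I saw this in two cameras and went lower without touching anything.
- **Joint limit:** Joint 6 reached the end of its range at -163.5° and again at +163.5°. I turned it back both times.

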